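# Ease the wine press back one notch

### The job

The little basket press in the cellar is wound too tight: ease it by one notch. With the fingertips, lift the ratchet pawl by its peg and throw it right over onto its rest, push the star handle back exactly one notch so that the pressing plate rises, then tip the pawl over again so that it drops home between the next two teeth. Only push - pinch and lift nothing - and leave the bottle, the tumbler and the wooden chock standing where they are.

Things in the scene. Friction and masses are not known exactly. Their poses are not given: they have to be found in the camera images.
- press: Bench basket press, fixed, 300 x 290 x 340 mm. Origin on the table under the shaft; z up, y along the shaft, x level and across it. 'Press x, y, z' below are mm from here. At x = -30: slatted basket (156 across, top z 140), uprights at y +-90, crossbeam, and a 20 mm square toothed rack (top z 340) that carries the pressing plate.
- shaft (a point): On the level shaft's axis, press (0, 0, 200). The shaft carries, as one solid, the ratchet wheel (y 98 to 112; 10 saw teeth, tip radius 65, root 50; one notch is 36 degrees, 0.628 rad; hub radius 14 out to y 122) and at the other end the star handle (y -115): four round spokes, 10 thick, at right angles, with 26 mm ball knobs centred 100 from the axis.
- wheel (a joint): Turn of shaft, ratchet wheel and star handle, rad. Plus is backward (easing): tops move to press +x, towards the pawl; plate and rack rise 10 mm a notch. At 0 a tooth stands against the pawl, which stops backward turning while down; starts at -0.16 to -0.02. One notch back: 0.628, tooth on pawl again; the pawl drops fully home from about 0.33 to 0.63. Stiff (0.5 N m): stays where left.
- pawl (a joint): Swing of the pawl about its pivot, rad. 0: home, nose down in a notch. Grows as the peg goes up and over to press +x. Dead centre at about 0.87: beyond it the pawl (160 g, no spring) falls onto its rest at 1.745; short of it, it falls back home, or stays up on a tooth (0.1 or more) if no notch is under its nose.
- pawl_peg (a point): On the axis of the pawl's finger peg, at press y 129. The peg is a level round bar, 10 thick, sticking out along press +y from y 111 to 150 and ending in an 18 mm ball; 52 from the pivot. Home: x 45, z 241, just outboard of the wheel's rim; thrown over: x 124, z 241; highest between, z 259. A finger outboard of the wheel can go down on either side of it and push it level.
- pawl_pivot (a point): On the axis of the pawl's pivot, press (85, 129, 207).
- spoke_end (a point): Centre of the ball knob on the star handle's upper spoke, 100 from the shaft axis, press y -115. At wheel 0 this spoke leans 0.30 rad from vertical to press -x, at 0.628 it leans 0.33 to +x. To ease the press, push this spoke below its knob from the -x side towards +x; 75 mm from the axis this takes about 7 N.
- bottle: Half bottle of wine standing upright, 62 across, 240 tall; origin under its centre. To be left alone.
- tumbler: Glass tumbler standing upright, 68 across, 85 tall; origin under its centre. To be left alone.
- chock: Spare beech pressing chock lying on the table, 100 x 45 x 36; origin under its centre. To be left alone.

How it is judged:
On the way, in this order (a step that is already met when the one before it is completed fails the run):
1. the pawl is lifted out and thrown over past dead centre onto its rest, before the wheel is turned back (value of joint pawl above 1.5 rad and value of joint wheel below 0.2 rad), for 0.2 s.
2. with the pawl still off, the wheel is pushed back one notch (value of joint pawl above 1.5 rad and value of joint wheel between 0.25 and 0.68 rad), for 0.2 s.
At the end, for the whole second after the job is handed in: The pawl is home in the notch next to the one it started in (pawl below 0.09 rad, wheel at rest between 0.25 and 0.68 rad), and bottle, tumbler and chock stand within 20 mm of where they were, the first two upright (value of joint pawl below 0.09 rad and value of joint wheel between 0.25 and 0.68 rad and velocity of joint wheel between -0.05 and 0.05 rad/s and distance of each of bottle, tumbler, chock from where it was at the start of the episode below 0.02 m and angle between each of bottle, tumbler's own z axis and vertical below 0.1 rad); the robot touches nothing.
It fails at once if the wheel is let back by two notches (value of joint wheel above 1 rad).
It fails at once if the bottle is shifted, lifted or tipped (distance of bottle from where it was at the start of the episode above 0.02 m or angle between bottle's own z axis and vertical above 0.3 rad).
It fails at once if the tumbler is shifted, lifted or tipped (distance of tumbler from where it was at the start of the episode above 0.02 m or angle between tumbler's own z axis and vertical above 0.3 rad).
It fails at once if the chock is shifted or lifted (distance of chock from where it was at the start of the episode above 0.02 m).
It also fails if it takes over 72 s, if anything falls off the work surface, if the arm or the gripper's body presses on something with over 40 N, if the wrist force passes 120 N, or if a joint passes its speed limit or range.

### The arm

A 6-joint arm with a two-finger parallel gripper is mounted at the origin on the work surface. World frame = base frame: x ahead of the robot, y to its left, z up, the work surface at z = 0. Lengths are in m, angles in rad, forces in N, time in s.
With the tool pointing down it reaches from about 0.275 to 0.825 m from the base axis. Payload 5.2 kg.
Tool frame: the origin (TCP) lies between the finger pads; the fingertips stand bot.tips_ahead ahead of it and the grasp point (between the pads) lies 8 mm behind it (bot.tips_ahead is the distance from the TCP to the fingertips, in m); z points along the fingers, y is the line along which they close (so a half turn about z gives the same grasp; the last joint's range is limited). The gripper opens to 93 mm and grips with 3 to 60 N. Pads are 15 mm wide; open, the fingers measure 128 mm over their backs; the gripper's body (75 mm by 188 mm) begins 65 mm behind the grasp point.
Start: joints at [0.899, 0.259, 1.535, -0, 1.348, -0.203], TCP at [0.248, 0.491, 0.23] pointing down, gripper open.
Joint ranges: [-3.14, 3.14], [-0.91, 2.08], [0.19, 2.58], [-1.22, 4.36], [0.22, 2.71], [-3.12, 3.12]. Speed limits (rad/s): [2.57, 2.57, 3.14, 3.14, 3.14, 3.14].

### API

Orientations are given as a unit quaternion [x, y, z, w].
In Python, from workcell import bot gives the robot as it stands.
- The arm moves only by the shell command python3 -m crank 'ROWS' [OPENING] [FORCE]. ROWS is JSON, a list of rows, each a list of 4 numbers: the shift along the tool's x, y, z in cm, then the turn about the tool's z in rad. In form: [[tx, ty, tz, turn], ...]. A call has exactly 8 rows; each row is the pose to reach, as a shift and turn from the pose commanded when the call began, along the tool's axes at that moment; what a row does not reach only later rows make up. A row lasts 1/8 s, in which the tool goes at most 62.5 mm and 10.7 degrees, less where a joint would pass 70% of its speed; a pose out of reach is approached as far as the arm can. A call with a gripper value outside its range is refused whole. OPENING is the opening, from 0 (shut) to 1 (fully open), set as the call begins (- or left out, the last holds). The fingers move at their own pace and stop on an object; FORCE is the grip in N (left out, the last holds). Time passes only in rows, so rows that repeat a pose let the fingers close, or fill a call up. It gives the time, the measured TCP pose, the force, the opening and the grip force at its end, in the units of the state.
- bot.get_state(): the state, without advancing time (a new reading comes with each control period).
- bot.capture(name): name is "side" or "top" or "wrist"; returns a dict with "image" (420x560x3 uint8, red, green, blue), "fx", "fy", "cx", "cy" (pixels), "R" (3x3) and "t" (3): a world point X has camera coordinates R X + t. Camera axes: x right, y down, z forward; pixel columns grow to the right and rows downward; lengths in m; the calibration is good to about 2 mm. A picture is of the moment at which its call begins. There is no depth.
- bot.finish_job(): hands the job in; it is judged then, once.
The state is a dict: "time": time; "joints": joint angles; "qvel": joint speeds; "joint_torque": joint torques, N m; "tcp_pos": TCP position; "tool_rot": TCP orientation; "force": force on the tool from outside, world axes, zero at the start; "ft_torque": the same for the moment, N m; "opening": opening from 0.0 (shut) to 1.0 (fully open); "grasp_force": force on a finger pad.
Only numpy, scipy, OpenCV 4.12 (cv2) and the standard library are available. Lean on these libraries where they do the work, as an engineer would, in place of code of your own. Each camera call takes 0.05 s, during which the arm holds its last target. There are 200 camera calls.

## Working session

There is one attempt and no reset: what is moved stays moved. The work goes in short steps, Python scripts to look and compute and a shell command to move; the robot and the scene stay as the last step left them, time stands still between calls to the robot, and variables do not carry over. Pictures are saved under pics/ and viewed, at most 10 in all, crops included, and the job is handed in when it is done.

```bash
mkdir -p pics; ls
python3 - <<'E'
from workcell import bot
import cv2,pickle
for n in("side","top"):
    c=bot.capture(n); cv2.imwrite(f"pics/{n}0.png",c["image"][:,:,::-1]); pickle.dump(c,open(f"{n}0.pkl","wb"))
    print(n,c["fx"],c["cx"],c["cy"],c["R"],c["t"])
print(bot.tips_ahead,bot.get_state())
E
```

```text
pics
side 540.0044518520895 283.4440806767706 217.19572456623894 [[ 0.70873536 -0.70540217 -0.01009793]
 [-0.35049682 -0.33965872 -0.87280235]
 [ 0.61224682  0.62212518 -0.48796936]] [-0.40538424  0.3829411   1.1127368 ]
top 433.24094283749474 284.0966505774495 209.92491657020992 [[ 0.00947031 -0.99937824 -0.03396243]
 [-0.99607976 -0.00644086 -0.08822486]
 [ 0.08795125  0.03466481 -0.99552144]] [0.04352784 0.59605258 1.16949385]
0.011 {'time': 0.1, 'joints': array([ 8.99190662e-01,  2.59304965e-01,  1.53592585e+00, -2.39397928e-05,
        1.34800573e+00, -2.02784369e-01]), 'qvel': array([ 0.0017645 , -0.00150269, -0.00219577,  0.00021344,  0.00068664,
        0.00114753]), 'joint_torque': array([ 9.39905804e-04, -4.38209939e+01, -2.84643388e+01,  7.18521257e-02,
        3.61889822e-02, -6.17313731e-05]), 'tcp_pos': array([0.24819891, 0.49030247, 0.22890125]), 'tool_rot': array([ 2.32267132e-01,  9.72651687e-01, -7.49579636e-04, -3.37438639e-04]), 'force': array([-0.49518108, -0.08221439,  0.67144946]), 'ft_torque': array([-0.0346685 ,  0.02410845,  0.00919844]), 'grasp_force': 0.0, 'opening': 0.9980053964473756}
```

View pics/side0.png

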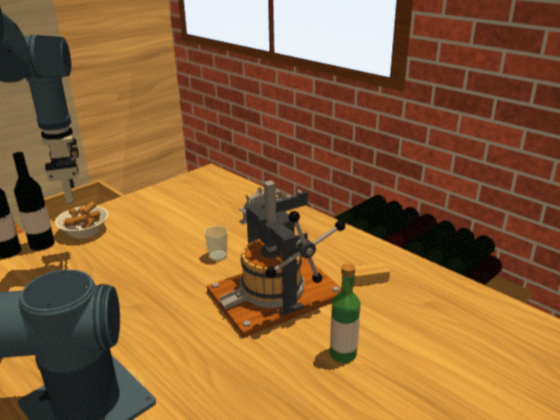

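View pics/top0.png

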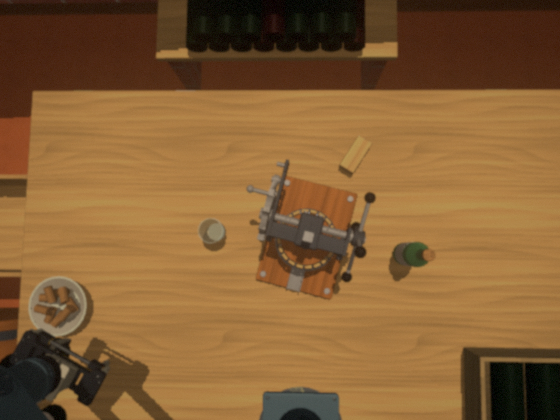

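The press stands mid-table. The rack top is at about (308,236) in the top view, the peg ball near (250,188), and the star handle on the right around (360,240). I'll enlarge both views for exact pixels.

Run:
```python
import cv2
t=cv2.imread("pics/top0.png")[150:300,235:435]; s=cv2.imread("pics/side0.png")[170:335,200:420]
g=lambda i,k:cv2.convertScaleAbs(cv2.resize(i,None,fx=k,fy=k,interpolation=cv2.INTER_CUBIC),alpha=1.8,beta=20)
cv2.imwrite("pics/t4.png",g(t,4)); cv2.imwrite("pics/s36.png",g(s,3.6))
```

```text
(no output)
```

View pics/t4.png

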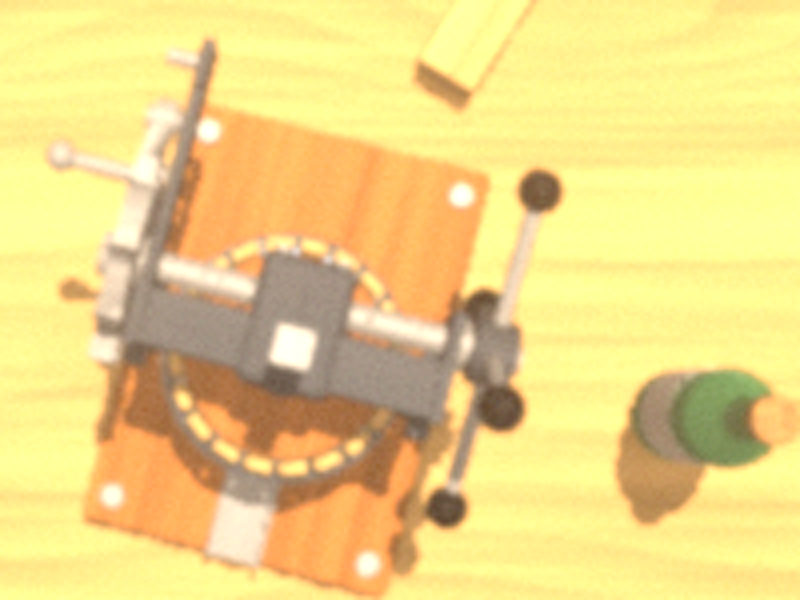

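View pics/s36.png

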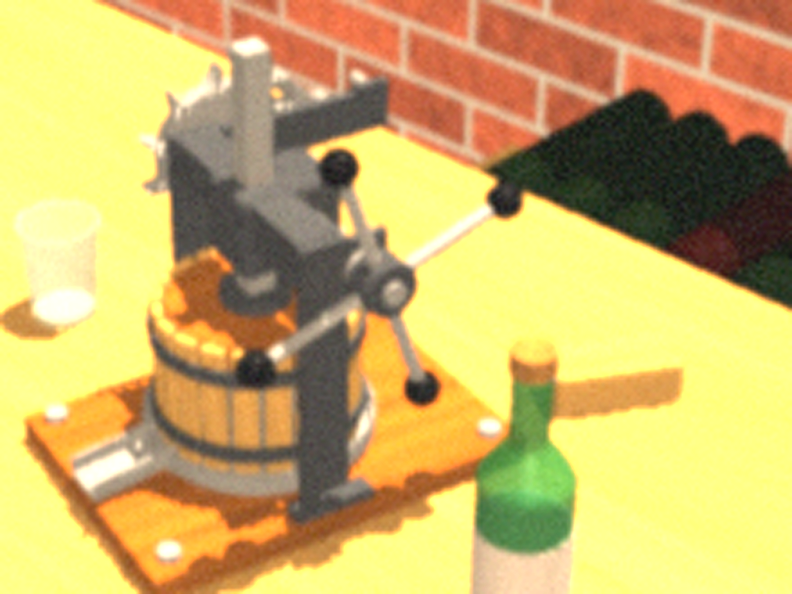

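Top crop: the knobs are at (540,190), (501,408), (446,507) and (485,305), and the peg ball is at (61,155). Side crop: the knobs are at (339,167), (506,198), (255,368) and (421,387). The rack top is at (292,347) in the top crop and (250,46) in the side crop. Next I'll fit the press pose and wheel angle to these points.

```bash
cat > h.py <<'E'
import numpy as np,pickle
from scipy.optimize import least_squares
def proj(c,X):
    p=X@np.array(c["R"]).T+c["t"]; return np.c_[c["fx"]*p[:,0]/p[:,2]+c["cx"],c["fy"]*p[:,1]/p[:,2]+c["cy"]]
def W(p,P): # press mm -> world m
    P=np.atleast_2d(P)/1e3; c,s=np.cos(p[2]),np.sin(p[2])
    return np.c_[p[0]+c*P[:,0]-s*P[:,1],p[1]+s*P[:,0]+c*P[:,1],P[:,2]]
def knobs(w):
    a=w-.30+np.arange(4)*np.pi/2   # up,+x,down,-x
    return np.c_[100*np.sin(a),-115+0*a,200+100*np.cos(a)]
E
python3 - <<'E'
from h import *
T,S=[pickle.load(open(n+"0.pkl","rb")) for n in("top","side")]
t=np.array([[501,408],[540,190],[485,305],[446,507],[292,347],[61,155]],float); t=(t+.5)/4-.5+[235,150]
s=np.array([[339,167],[506,198],[421,387],[255,368],[250,46]],float); s=(s+.5)/3.6-.5+[200,170]
def pts(p): return np.vstack([knobs(p[3]),[-30,0,340],[45,150,241]])
def f(p):
    X=W(p,pts(p)); return np.r_[(proj(T,X)-t).ravel(),(proj(S,X[:5])-s).ravel()]
r=least_squares(f,[.4,-.03,-.2,-.1],loss="soft_l1"); p=r.x
print(p); print(f(p).reshape(-1,2).round(2)); np.save("p.npy",p)
print("peg,ball,home150,pivot,over,knob",W(p,[[45,129,241],[45,150,241],[85,129,207],[124,129,241]]).round(4),W(p,knobs(p[3])).round(4))
def ray(c,u,z):
    d=np.array(c["R"]).T@[(u[0]-c["cx"])/c["fx"],(u[1]-c["cy"])/c["fy"],1]; o=-np.array(c["R"]).T@c["t"]; return o+d*(z-o[2])/d[2]
print("bottle",ray(T,(235+773/4,150+420/4),.24),"tumbler",ray(T,(212,231),.04))
E
```

```text
[ 0.54495565 -0.01871647 -0.24434583 -0.03453714]
[[ 0.19 -0.27]
 [-0.09 -0.34]
 [-0.1   0.  ]
 [ 0.34 -0.35]
 [ 0.37 -0.58]
 [ 1.52  0.33]
 [-0.43 -0.01]
 [-1.01  0.33]
 [-0.13 -0.09]
 [-0.13  0.18]
 [-0.75 -4.24]]
peg,ball,home150,pivot,over,knob [[0.6198 0.0956 0.241 ]
 [0.6249 0.1159 0.241 ]
 [0.6586 0.0859 0.207 ]
 [0.6965 0.0765 0.241 ]] [[ 0.4853 -0.1224  0.2945]
 [ 0.6088 -0.1532  0.2328]
 [ 0.549  -0.1382  0.1055]
 [ 0.4255 -0.1074  0.1672]]
bottle [ 0.47837858 -0.28065994  0.24      ] tumbler [0.53539054 0.24463058 0.04      ]
```

The pose fit is good, with a wheel angle of about -0.035. I'll shut the gripper, raise it, and turn the tool so its y axis lies along press x. The body then stays outboard of the wheel.

```bash
python3 -m crank '[[0,0,-1.5,0.17],[0,0,-3,0.34],[0,0,-4.5,0.51],[0,0,-6,0.68],[0,0,-7.5,0.85],[0,0,-9,1.02],[0,0,-10,1.19],[0,0,-10,1.345]]' 0 60
cat >> h.py <<'E'
def to(P,z):  # cm shift in tool axes to put tip centre over press (x,y) at tip height z mm
    from workcell import bot
    from scipy.spatial.transform import Rotation as Ro
    s=bot.get_state(); p=np.load("p.npy"); R=Ro.from_quat(s["tool_rot"]).as_matrix()
    g=W(p,[P[0],P[1],z])[0]; g[2]+=bot.tips_ahead
    return s,(R.T@(g-s["tcp_pos"])*100).round(2),np.arctan2(R[1,1],R[0,1])-p[2]
def where():
    from workcell import bot
    s=bot.get_state(); p=np.load("p.npy"); d=s["tcp_pos"]-[p[0],p[1],bot.tips_ahead]; c,q=np.cos(p[2]),np.sin(p[2])
    print("tip press",np.round(1e3*np.array([c*d[0]+q*d[1],-q*d[0]+c*d[1],d[2]]),1),"F",s["force"].round(1),"t",s["time"])
E
python3 -c "
from h import *
where(); print(to((10,140),320)[1:]); print(to((10,140),320)[0]['joints'])"
```

```text
time: 1.1
tcp_pos: [0.2486, 0.4909, 0.3302]
tool_rot: [0.789, 0.614, 0.0, -0.0]
force: [0.0, 0.4, -0.4]
opening: 0.189
grasp_force: 0.0
tip press [-410.8  422.8  319.2] F [ 0.   0.4 -0.4] t 1.1
(array([-28.11,  42.19,  -0.09]), np.float64(-0.003922243125157571))
[8.99210758e-01 2.11992713e-01 1.35381728e+00 5.76516437e-05
 1.57487963e+00 1.14747895e+00]
```

```bash
python3 -m crank '[[-2,3,0,0],[-5,7.5,0,0],[-8,12,0,0],[-11,16.5,0,0],[-14,21,0,0],[-17,25.5,0,0],[-20,30,0,0],[-23,34.5,0,0]]'
python3 -m crank '[[-2,3,0,0],[-4,6,0,0],[-5.1,7.7,0,0],[-5.1,7.7,0,0],[-5.1,7.7,0,0],[-5.1,7.7,0,0],[-5.1,7.7,0,0],[-5.1,7.7,0,0]]'
python3 - <<'E'
from h import *
from workcell import bot
import cv2
where()
for n in("side","top","wrist"):
    im=bot.capture(n)["image"][:,:,::-1]
    cv2.imwrite(f"pics/{n}1.png",im)
a=cv2.imread("pics/side1.png")[120:300,180:400]; b=cv2.imread("pics/wrist1.png")
cv2.imwrite("pics/m1.png",cv2.convertScaleAbs(np.hstack([cv2.resize(a,(440,360)),cv2.resize(b,(360,360))]),alpha=1.5))
E
```

```text
time: 2.1
tcp_pos: [0.5288, 0.183, 0.3293]
tool_rot: [0.788, 0.616, -0.0, -0.0]
force: [0.8, 0.5, 0.0]
opening: 0.006
grasp_force: 0.0
time: 3.1
tcp_pos: [0.5902, 0.1169, 0.3299]
tool_rot: [0.787, 0.616, 0.0, 0.0]
force: [0.2, -0.5, 0.5]
opening: 0.003
grasp_force: 0.0
tip press [ 11.1 142.5 318.9] F [ 0.2 -0.5  0.5] t 3.1
```

View pics/m1.png

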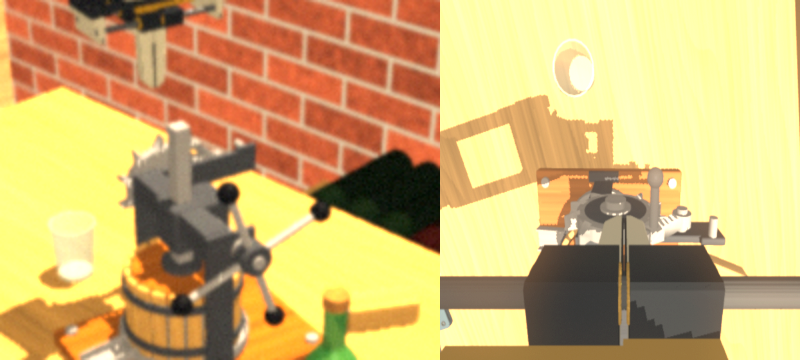

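The wrist view shows the shut fingers outboard of the wheel, with the peg ball on their +x side at about (655,178). The drop is clear, so I'll go straight down.

```bash
python3 -m crank '[[-0.3,-0.2,1.5,0],[-0.3,-0.2,3,0],[-0.3,-0.2,4.5,0],[-0.3,-0.2,6,0],[-0.3,-0.2,7.5,0],[-0.3,-0.2,9,0],[-0.3,-0.2,9.2,0],[-0.3,-0.2,9.2,0]]'
python3 -c "
from h import *
where()"
python3 -m crank '[[0,0.5,0,0],[0,1,0,0],[0,1.5,0,0],[0,2,0,0],[0,2.5,0,0],[0,3,0,0],[0,3,0,0],[0,3,0,0]]'
python3 -c "
from h import *
where()"
```

```text
time: 4.25
tcp_pos: [0.588, 0.114, 0.2378]
tool_rot: [0.788, 0.616, 0.0, 0.0]
force: [0.0, -0.3, 0.4]
opening: 0.004
grasp_force: 0.0
tip press [  9.6 139.1 226.8] F [ 0.  -0.3  0.4] t 4.25
time: 5.25
tcp_pos: [0.6084, 0.1088, 0.2419]
tool_rot: [0.787, 0.617, -0.005, -0.005]
force: [-36.5, 3.3, 33.9]
opening: 0.006
grasp_force: 20.0
tip press [ 30.7 139.1 230.9] F [-36.5   3.3  33.9] t 5.25
```

Unexpected load: 37 N. I'll back off and look.

```bash
python3 -m crank '[[0,-0.5,0,0],[0,-1,0,0],[0,-1.5,0,0],[0,-1.5,0,0],[0,-1.5,0,0],[0,-1.5,0,0],[0,-1.5,0,0],[0,-1.5,0,0]]'
python3 - <<'E'
from h import *
from workcell import bot
import cv2
where()
for n in("side","wrist","top"): cv2.imwrite(f"pics/{n}2.png",bot.capture(n)["image"][:,:,::-1])
a=cv2.imread("pics/side2.png")[150:250,200:320]; b=cv2.imread("pics/wrist2.png")[100:320,130:430]
cv2.imwrite("pics/m2.png",cv2.convertScaleAbs(np.hstack([cv2.resize(a,(360,300)),cv2.resize(b,(410,300))]),alpha=1.6))
E
```

```text
time: 6.25
tcp_pos: [0.6023, 0.1104, 0.2375]
tool_rot: [0.788, 0.616, -0.0, -0.0]
force: [-4.0, 0.1, 1.3]
opening: 0.006
grasp_force: 1.6
tip press [ 24.4 139.1 226.5] F [-4.   0.1  1.3] t 6.25
```

View pics/m2.png

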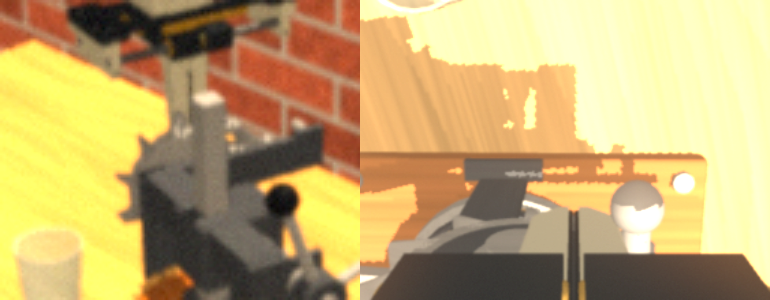

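The peg sits right against the finger's +x face, and the load came from rubber friction jamming a level push. Moving the finger along the peg's own arc (up and over) avoids that.

```bash
python3 -m crank '[[0,0.3,-0.3,0],[0,0.7,-0.8,0],[0,1.2,-1.3,0],[0,1.8,-1.7,0],[0,2.5,-2.0,0],[0,3.2,-2.2,0],[0,3.2,-2.2,0],[0,3.2,-2.2,0]]'
python3 - <<'E'
from h import *
from workcell import bot
import cv2
where()
b=cv2.convertScaleAbs(bot.capture("wrist")["image"][100:320,130:430,::-1],alpha=1.6); a=bot.capture("side")["image"][150:250,200:320,::-1]
cv2.imwrite("pics/m3.png",np.hstack([cv2.resize(cv2.convertScaleAbs(a,alpha=1.6),(360,300)),cv2.resize(b,(410,300))]))
E
```

```text
time: 7.4
tcp_pos: [0.6334, 0.1028, 0.2594]
tool_rot: [0.788, 0.616, -0.0, -0.0]
force: [-0.0, -0.9, 0.4]
opening: 0.001
grasp_force: 0.0
tip press [ 56.4 139.3 248.4] F [-0.  -0.9  0.4] t 7.4
```

View pics/m3.png

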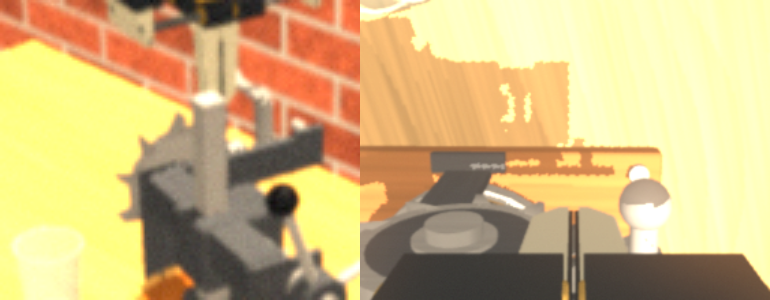

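The pawl now stands nearly upright, with the ball at (645,205) in the wrist crop, still against the finger. I'll carry on over dead centre.

```bash
python3 -m crank '[[0,0.5,0,0],[0,1.0,0,0],[0,1.5,0,0],[0,2,0,0],[0,2.4,0,0],[0,2.4,0,0],[0,1.5,-1,0],[0,1.0,-2,0]]'
python3 - <<'E'
from h import *
from workcell import bot
import cv2
where()
b=cv2.convertScaleAbs(bot.capture("wrist")["image"][100:320,130:430,::-1],alpha=1.6); a=bot.capture("side")["image"][150:250,200:320,::-1]
cv2.imwrite("pics/m4.png",np.hstack([cv2.resize(cv2.convertScaleAbs(a,alpha=1.6),(360,300)),cv2.resize(b,(410,300))]))
E
```

```text
time: 8.5
tcp_pos: [0.6424, 0.1006, 0.2808]
tool_rot: [0.788, 0.616, 0.0, 0.0]
force: [-0.2, -0.3, 0.8]
opening: 0.001
grasp_force: 0.0
tip press [ 65.7 139.3 269.8] F [-0.2 -0.3  0.8] t 8.5
```

View pics/m4.png

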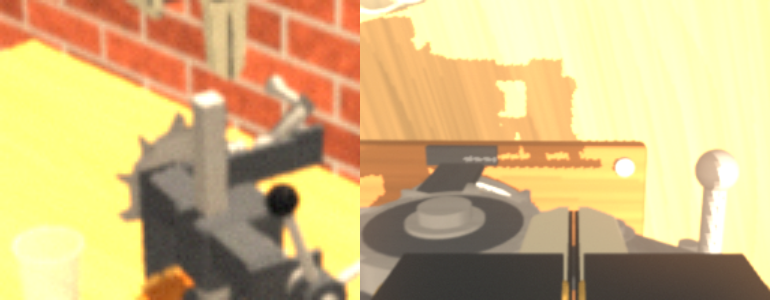

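The pawl is lying over on its rest: in the side crop the peg and nose lean right at (285,100), and in the wrist crop the ball is at (717,170). Next is the handle, going up and across, then down on the -x side of the upper spoke.

```bash
python3 -m crank '[[0,0,-3,0],[0,0,-6,0],[0,0,-9,0],[-2,-2,-9,0],[-6,-5,-9,0],[-10,-8.5,-9,0],[-14,-12,-9,0],[-18,-15.6,-9,0]]'
python3 -m crank '[[-4,0,0,0],[-7.4,0,0,0],[-7.4,0,0,0],[-7.4,0,2,0],[-7.4,0,4,0],[-7.4,0,6,0],[-7.4,0,8,0],[-7.4,0,9,0]]'
python3 - <<'E'
from h import *
from workcell import bot
import cv2
where()
for n in("side","top"): 
    c=bot.capture(n); pickle.dump(c,open(n+"5.pkl","wb")); cv2.imwrite(f"pics/{n}5.png",c["image"][:,:,::-1])
    print(n,proj(c,W(np.load("p.npy"),knobs(-.035))).round(1).tolist())
    # dark blobs = knobs
    m=cv2.inRange(c["image"],(0,0,0),(34,34,34)); k,_,st,ce=cv2.connectedComponentsWithStats(m)
    print([(ce[i].round(1).tolist(),int(st[i,4])) for i in range(1,k) if 15<st[i,4]<400])
E
```

```text
time: 9.6
tcp_pos: [0.4469, -0.0376, 0.37]
tool_rot: [0.787, 0.616, 0.0, 0.001]
force: [0.3, -0.9, 0.6]
opening: 0.005
grasp_force: 0.0
time: 10.6
tcp_pos: [0.4305, -0.1076, 0.2789]
tool_rot: [0.787, 0.617, -0.0, -0.001]
force: [-0.6, 0.0, 0.5]
opening: 0.006
grasp_force: 0.0
tip press [ -89.6 -114.   267.9] F [-0.6  0.   0.5] t 10.6
side [[293.4, 216.0], [339.2, 225.0], [316.5, 277.0], [270.3, 272.1]]
[([103.1, 25.1], 27), ([66.4, 47.9], 89), ([266.4, 149.7], 123), ([269.3, 161.2], 203), ([18.6, 197.6], 119), ([3.1, 204.7], 180), ([280.6, 199.0], 296), ([293.2, 217.1], 84), ([29.1, 240.6], 28), ([9.3, 247.6], 316), ([48.3, 251.4], 53), ([94.1, 271.8], 71), ([287.8, 286.9], 284), ([270.6, 272.8], 89), ([57.5, 274.9], 226), ([316.7, 277.9], 41)]
top [[360.1, 251.4], [369.5, 196.8], [355.8, 225.9], [346.5, 276.0]]
[([355.1, 324.0], 269), ([62.8, 356.4], 43), ([48.7, 382.1], 240), ([275.1, 406.4], 162), ([224.1, 410.2], 18), ([55.6, 412.1], 198), ([245.1, 408.6], 34), ([317.7, 416.3], 36)]
```

The wheel hasn't moved. I'll push the handle in stages.

```bash
python3 -m crank '[[0,1.2,0,0],[0,2.4,0,0],[0,3.2,0,0],[0,4,0,0],[0,4.8,0,0],[0,5.6,0,0],[0,6.2,0,0],[0,6.2,0,0]]'
cat >> h.py <<'E'
def wheel():
    from workcell import bot
    import cv2
    c=bot.capture("side"); m=cv2.inRange(c["image"],(0,0,0),(34,34,34)); k,_,st,ce=cv2.connectedComponentsWithStats(m)
    b=[ce[i] for i in range(1,k) if 20<st[i,4]<130 and 255<ce[i][0]<360 and 195<ce[i][1]<300]
    p=np.load("p.npy"); print(np.round(b,1).tolist())
    e=[(min(sum(sorted(np.linalg.norm(proj(c,W(p,knobs(w)))-q,axis=1)[1:4].min() for q in b)[:2]) for _ in [0]),w) for w in np.arange(-.1,.8,.01)]
    print("w",sorted(e)[:3])
E
python3 -c "
from h import *
where();wheel()"
```

```text
time: 11.7
tcp_pos: [0.491, -0.1238, 0.28]
tool_rot: [0.788, 0.616, -0.0, -0.0]
force: [-3.4, 1.5, 2.8]
opening: 0.004
grasp_force: 1.6
tip press [ -26.9 -115.   269. ] F [-3.4  1.5  2.8] t 11.7
[[308.1, 210.5], [341.3, 237.4], [268.1, 259.4], [303.9, 284.1]]
w [(np.float64(0.890571855316596), np.float64(0.32999999999999974)), (np.float64(0.9100490172175009), np.float64(0.33999999999999975)), (np.float64(1.3893939079260011), np.float64(0.31999999999999984))]
```

The wheel reads about 0.335. I'll push 14 mm more to reach about 0.47, then back off and rise.

```bash
python3 -m crank '[[0,0.5,0,0],[0,1,0,0],[0,1.4,0,0],[0,1.4,0,0],[0,0.4,0,0],[0,-1,0,0],[0,-3,0,0],[0,-3,0,0]]'
python3 -c "
from h import *
where();wheel()"
```

```text
time: 12.75
tcp_pos: [0.4604, -0.116, 0.2799]
tool_rot: [0.788, 0.616, 0.0, 0.0]
force: [0.1, -0.2, -0.7]
opening: 0.006
grasp_force: 0.0
tip press [ -58.5 -114.8  268.9] F [ 0.1 -0.2 -0.7] t 12.75
[[285.6, 195.5], [312.2, 208.9], [340.7, 242.6], [268.3, 254.0], [298.8, 285.4]]
w [(np.float64(0.7797174540963845), np.float64(0.47999999999999976)), (np.float64(0.8317860345128607), np.float64(0.46999999999999975)), (np.float64(1.2200543720214612), np.float64(0.48999999999999977))]
```

Wheel at about 0.475. Now I'll go up and over to the +x side of the thrown peg.

```bash
python3 -m crank '[[0,0,-3,0],[0,0,-6,0],[0,0,-9.2,0],[2,2,-9.2,0],[5.5,5,-9.2,0],[9,8,-9.2,0],[12.5,11,-9.2,0],[16,14,-9.2,0]]'
python3 -m crank '[[3.5,3,0,0],[7,6,0,0],[9.4,8.4,0,0],[9.4,8.4,0,0],[9.4,8.4,2.5,0],[9.4,8.4,5,0],[9.4,8.4,7.5,0],[9.4,8.4,10,0]]'
python3 -m crank '[[0,0,1.5,0],[0,0,3,0],[0,0,3.3,0],[0,0,3.3,0],[0,-0.4,3.3,0],[0,-0.8,3.3,0],[0,-1.2,3.3,0],[0,-1.2,3.3,0]]'
python3 -c "
from h import *
where()"
```

```text
time: 13.8
tcp_pos: [0.6378, 0.0061, 0.3714]
tool_rot: [0.788, 0.616, 0.0, 0.0]
force: [-0.2, -0.5, 0.0]
opening: 0.002
grasp_force: 0.0
time: 14.8
tcp_pos: [0.7397, 0.0753, 0.2715]
tool_rot: [0.788, 0.616, 0.0, 0.0]
force: [-0.1, 0.5, -0.1]
opening: 0.004
grasp_force: 0.0
time: 15.8
tcp_pos: [0.7283, 0.0793, 0.239]
tool_rot: [0.788, 0.616, 0.0, 0.0]
force: [-0.2, -0.0, 0.3]
opening: 0.004
grasp_force: 0.0
tip press [154.2 139.4 228. ] F [-0.2 -0.   0.3] t 15.8
```

```bash
python3 -m crank '[[0,-0.9,0,0],[0,-1.2,-0.3,0],[0,-1.6,-0.8,0],[0,-2.1,-1.3,0],[0,-2.7,-1.7,0],[0,-3.4,-2.0,0],[0,-4.1,-2.2,0],[0,-4.1,-2.2,0]]'
python3 -m crank '[[0,-0.5,0,0],[0,-1.0,0,0],[0,-1.5,0,0],[0,-2,0,0],[0,-2.4,0,0],[0,-2.4,0,0],[0,-1.5,-1,0],[0,-1.0,-2,0]]'
python3 - <<'E'
from h import *
from workcell import bot
import cv2
where();wheel()
b=cv2.convertScaleAbs(bot.capture("wrist")["image"][100:320,130:430,::-1],alpha=1.6); a=bot.capture("side")["image"][150:250,200:320,::-1]
cv2.imwrite("pics/m6.png",np.hstack([cv2.resize(cv2.convertScaleAbs(a,alpha=1.6),(360,300)),cv2.resize(b,(410,300))]))
E
```

```text
time: 16.8
tcp_pos: [0.6882, 0.0895, 0.2611]
tool_rot: [0.787, 0.616, 0.0, -0.0]
force: [-0.5, -0.1, -1.2]
opening: 0.006
grasp_force: 0.0
time: 17.8
tcp_pos: [0.6794, 0.0912, 0.2809]
tool_rot: [0.788, 0.616, -0.0, -0.0]
force: [-0.4, -0.8, -0.1]
opening: 0.006
grasp_force: 0.0
tip press [103.8 139.1 269.9] F [-0.4 -0.8 -0.1] t 17.8
[[312.1, 209.2], [340.8, 242.5], [268.1, 254.5], [298.8, 285.5]]
w [(np.float64(1.0961133028561714), np.float64(0.46999999999999975)), (np.float64(1.115444548275534), np.float64(0.45999999999999974)), (np.float64(1.3538965437339656), np.float64(0.47999999999999976))]
```

View pics/m6.png

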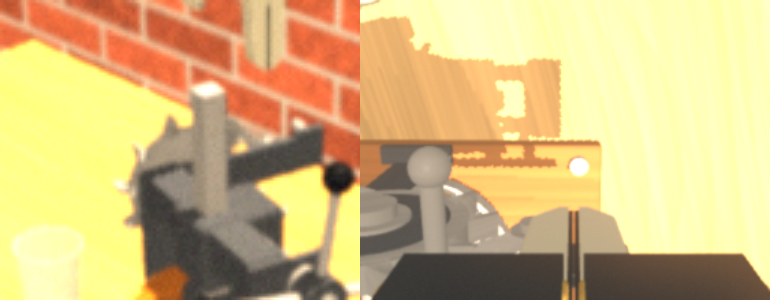

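The pawl has fallen back towards home, with the ball at (430,165) in the wrist crop and the wheel at about 0.47. I'll retreat and compare the ball's top-view position with the first picture.

```bash
python3 -m crank '[[0,0,-3,0],[0,0,-6,0],[0,0,-9,0],[4,0,-9,0],[9,0,-9,0],[14,0,-9,0],[19,0,-9,0],[22,0,-9,0]]'
python3 - <<'E'
from h import *
from workcell import bot
import cv2
where(); wheel()
c=bot.capture("top"); g=lambda i:cv2.resize(i,None,fx=8,fy=8,interpolation=cv2.INTER_CUBIC)
a=pickle.load(open("top0.pkl","rb"))["image"]; b=c["image"]
for n,(x0,y0,x1,y1) in dict(ball=(243,181,259,196),tumbler=(195,215,230,250),bottle=(385,235,440,275),chock=(335,130,375,180),plate_ref=(255,265,275,290)).items():
    r=cv2.matchTemplate(g(b[y0-6:y1+6,x0-6:x1+6]),g(a[y0:y1,x0:x1]),cv2.TM_CCOEFF_NORMED); _,v,_,l=cv2.minMaxLoc(r); print(n,(np.array(l)/8-6),round(v,3))
o=np.hstack([cv2.resize(i[150:250,235:315,::-1],(400,500),interpolation=cv2.INTER_CUBIC) for i in (a,b)]); cv2.imwrite("pics/end.png",cv2.convertScaleAbs(o,alpha=1.6))
E
```

```text
time: 18.95
tcp_pos: [0.7316, 0.3077, 0.3694]
tool_rot: [0.787, 0.617, -0.001, -0.0]
force: [0.8, 0.4, 0.4]
opening: 0.005
grasp_force: 0.0
tip press [102.2 361.8 358.4] F [0.8 0.4 0.4] t 18.95
[[312.1, 209.1], [340.7, 242.6], [268.0, 254.6], [298.7, 285.4]]
w [(np.float64(1.1542033482058358), np.float64(0.45999999999999974)), (np.float64(1.174730290619226), np.float64(0.46999999999999975)), (np.float64(1.361053757498028), np.float64(0.47999999999999976))]
ball [0. 0.] 0.994
tumbler [ 0.5   -0.125] 0.745
bottle [0. 0.] 0.999
chock [0. 0.] 0.994
plate_ref [0. 0.] 0.996
```

View pics/end.png

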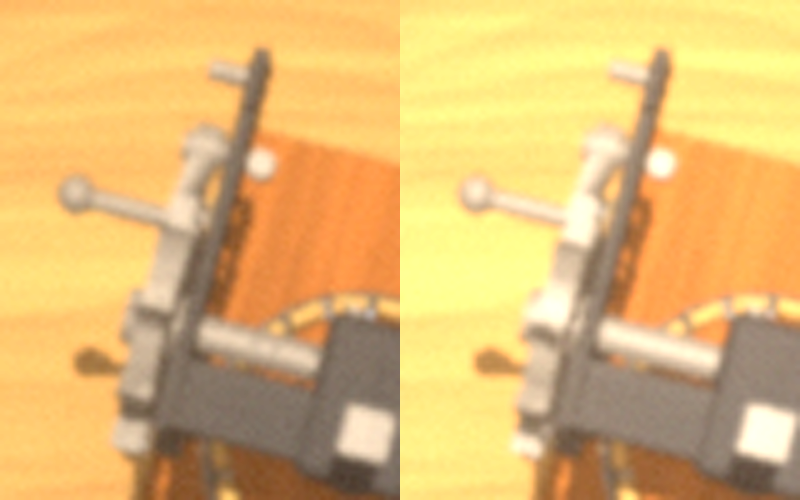

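The ball is at the same spot before and after ((75,193) and (475,193) in the two halves), so the pawl is home. The wheel is at about 0.47 and the other things haven't moved. The tumbler's weaker match is from the arm's shadow.

```bash
python3 -c "
from workcell import bot
print(bot.finish_job())"
```

```text
the job is handed in; nothing more can be done
None
```

The press is eased by one notch and the job is handed in: the wheel is at about 0.47 rad, the pawl is home in the next notch, and the bottle and chock have not moved; the tumbler's image match was weaker (0.5 pixel shift, probably the arm's shadow), and no verdict came back.

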